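Put the long plug gauge away in its narrow storage tube

ROBOT

A 6-joint arm with a two-finger parallel gripper is mounted at the origin on a cart in front of the work surface, level with it; the furniture and walls round the work are solid. World frame = base frame: x ahead of the robot, y to its left, z up, the work surface at z = 0. Lengths are in m, angles in rad, forces in N, time in s.
With the tool pointing down it reaches from about 0.35 to 0.775 m from the base axis. Payload 7.3 kg.
Tool frame: the origin (TCP) lies on the mounting face of the last link; the fingertips stand 178 mm ahead of it and the grasp point (between the pads) lies 159 mm ahead of it (robot.tcp_to_tips is the distance from the TCP to the fingertips, in m); z points along the fingers, y is the direction in which the jaws open and shut (so a half turn about z gives the same grasp; the last joint's range is limited). The gripper opens to 92 mm and grips with 3 to 60 N. Pads are 19 mm wide; open, the fingers measure 130 mm over their backs; the gripper's body (75 mm by 190 mm) begins 47 mm behind the grasp point.
Start: joints at [1.171, 0.342, 1.524, -0, 1.275, -0.146], TCP at [0.132, 0.508, 0.405] pointing down, gripper open.
Joint ranges: [-2.53, 2.53], [-0.77, 2.02], [0.04, 2.7], [-1, 4.14], [0.28, 2.66], [-3.11, 3.11]. Speed limits (rad/s): [2.57, 2.57, 3.14, 3.14, 3.14, 3.14].

INTERFACE

Orientations are given as [roll, pitch, yaw] about the fixed x, y, z axes, in that order (R = Rz(yaw) Ry(pitch) Rx(roll)).
In Python, from cell import robot, viewer gives the robot as it stands.
- The arm moves only by the shell command python3 -m creep 'ROWS' [OPENING] [FORCE]. ROWS is JSON, a list that holds one entry, the list of rows, each a list of 6 numbers: the shift along the world's x, y, z in mm, then the turn, a rotation vector about the world's x, y, z in degrees. A call has 1 to 5 rows; each row shifts and turns the pose as measured when the row begins; what a row does not reach is not made up. A row lasts 1/12 s, in which the tool goes at most 41.7 mm and 7.16 degrees, less where a joint would pass 70% of its speed; a pose out of reach is approached as far as the arm can. A call with a gripper value outside its range is refused whole. OPENING is the closure, from -1 (fully open) to 1 (shut), set as the call begins (- or left out, the last holds). The fingers move at their own pace and stop on an object; FORCE is the grip in N (left out, the last holds). Time passes only in rows, so rows that do not move let the fingers close. It gives the time, the measured TCP pose, the force and the opening at its end, in the units of the state.
- robot.observe(): the state, without advancing time (a new reading comes with each control period).
- viewer.read_camera(name): name is "side" or "top" or "wrist"; returns the picture (480x640x3 uint8, blue, green, red); there is no depth.
- viewer.camera_model(name): a dict with "fx", "fy", "cx", "cy" (pixels), "pose" (4x4, takes a point from camera to world coordinates); the wrist camera has in their place "mount" (4x4, takes a point from camera to tool coordinates, whose origin is the TCP and whose axes are the flange's). Camera axes: x right, y up, looking along -z (the intrinsics and any distortion apply to the point x, -y, -z); pixel columns grow to the right and rows downward; lengths in m; the calibration is good to about 2 mm. A picture is of the moment at which its call begins: read the wrist's pose just before it. camera_model takes no time and is no camera call.
- robot.hand_in(): hands the job in, once; it reports no verdict.
The state is a dict: "time": time; "qpos": joint angles; "qvel": joint speeds; "joint_efforts": joint torques, N m; "tool_pos": TCP position; "tool_rot": TCP orientation; "contact_force": force on the tool from outside, world axes, zero at the start; "torque": the same for the moment, N m; "opening": finger opening in m.
Only numpy, scipy, OpenCV 4.12 (cv2) and the standard library are available. Lean on these libraries where they do the work, as an engineer would, in place of code of your own. Each camera call takes 0.05 s, during which the arm holds its last target. There are 200 camera calls.

TASK

Put the long, thin plug gauge away: lift it out of the rack, lower its rod into the narrow storage tube with the flared mouth, and push it down against the stiff cushion inside until its collar sits on the tube's rim. Let go of it there, and leave the short, thick gauge in the rack.

Things in the scene. Friction and masses are not known exactly. Their poses are not given: they have to be found in the camera images.
- long_gauge: Steel plug gauge to put away, 60 g, always upright, hanging by its collar in one of the rack's holes. Origin: centre of the collar's underside, z up; round, so yaw means nothing. Below it a 10 mm rod, 80 mm long, tapered tip; collar 36 mm wide, 4 mm thick; above it a slim grip, 14 mm diameter, from 4 to 48 mm above the origin, to pinch from above.
- gauge_rack: Grey rack fixed to the bench, top plate 56 (x) by 150 mm (y), its top 100 mm above the origin (centre of underside, z up). Two 19 mm through holes at x = 0, y = +35 and -35 mm in its frame; a gauge hangs in each, collar on the plate; which is where varies. Fingers closing along the rack's x, across the row, clear the other gauge.
- tube_mouth (a point): Rim centre of the narrow aluminium tube, 100 mm tall, fixed upright. Funnel mouth 26 mm inside, narrowing in 20 mm to an 18 mm bore. Inside, 60 mm below the rim, a cushion: needs a push of about 4 N (more than the gauge's weight), slides 22 mm, stays down. Pushed home, the gauge's collar lies on the rim. The squat wide tube (60 mm across, 70 mm tall) is not used.
- short_gauge: The other gauge, to be left hanging in the rack: same collar, but a rod of 14 mm by 50 mm and a fat grip of 26 mm diameter, only 18 mm tall. Origin: centre of the collar's underside.
Things that resemble listed ones, but are neither listed nor needed, are in the scene too. Leave any green, red or yellow look-alike of the long_gauge alone.

How it is judged:
On the way, in this order (a step that is already met when the one before it is completed fails the run):
1. the long gauge is lifted out of the rack (height (world z) of long_gauge above 0.18 m), for 0.05 s.
2. its rod has entered the mouth of the narrow tube (horizontal distance between long_gauge and tube_mouth below 0.015 m and z of long_gauge in the frame of tube_mouth below 0.065 m), for 0.05 s.
At the end, for the whole second after the job is handed in: The long gauge stands in the narrow tube, released and at rest, its collar within 6 mm of the rim in height and within 10 mm of the mouth's centre sideways, upright within 10 degrees; the short gauge hangs in the rack within 15 mm of where it was (z of long_gauge in the frame of tube_mouth below 0.006 m and horizontal distance between long_gauge and tube_mouth below 0.01 m and angle between long_gauge's own z axis and vertical below 0.175 rad and linear speed of long_gauge below 0.02 m/s and distance of short_gauge from where it was at the start of the episode below 0.015 m); the robot touches nothing.
It fails at once if the short gauge is lifted or knocked out of the rack (distance of short_gauge from where it was at the start of the episode above 0.03 m).
It also fails if it takes over 43 s, if anything falls off the work surface, if the arm or the gripper's body presses on something with over 40 N, if the wrist force passes 120 N, or if a joint passes its speed limit or range.

## Working session

There is one attempt and no reset: what is moved stays moved. The work goes in short steps, Python scripts to look and compute and a shell command to move; the robot and the scene stay as the last step left them, time stands still between calls to the robot, and variables do not carry over. Pictures are saved under pics/ and viewed, about 8 in all and at most 12, crops included, and the job is handed in when it is done.

```bash
mkdir -p pics; cat > h.py <<'E'
import numpy as np,cv2
from cell import robot,viewer
from scipy.spatial.transform import Rotation as R
def model(n,s=None):
    m=viewer.camera_model(n)
    if 'pose' in m: P=np.array(m['pose'])
    else:
        s=s or robot.observe();T=np.eye(4);T[:3,:3]=R.from_euler('xyz',s['tool_rot']).as_matrix();T[:3,3]=s['tool_pos'];P=T@np.array(m['mount'])
    return m,P
def ray(n,u,v,z,s=None):
    m,P=model(n,s)
    K=np.array([[m['fx'],0,m['cx']],[0,m['fy'],m['cy']],[0,0,1]])
    d=np.array(m.get('distortion',m.get('dist',np.zeros(5))),float)
    p=cv2.undistortPoints(np.array([[[u,v]]],float),K,d)[0,0]
    r=P[:3,:3]@np.array([p[0],-p[1],-1]);o=P[:3,3]
    return o+r*(z-o[2])/r[2]
def proj(n,X,s=None):
    m,P=model(n,s);q=P[:3,:3].T@(np.array(X)-P[:3,3])
    return m['cx']+m['fx']*q[0]/-q[2],m['cy']-m['fy']*q[1]/-q[2]
E
python3 - <<'E'
from h import *
s=robot.observe();print(s)
for n in['top','side','wrist']:
    print(n,viewer.camera_model(n))
    cv2.imwrite(f'pics/{n}0.png',viewer.read_camera(n))
E
```

```text
{'time': 0.0, 'qpos': array([ 1.17102779e+00,  3.42735515e-01,  1.52502415e+00,  1.04084602e-05,
        1.27539262e+00, -1.46025769e-01]), 'qvel': array([-0.00101799,  0.00123707,  0.00010899,  0.00048765,  0.00103166,
       -0.00134891]), 'joint_efforts': array([ 5.67388270e-04, -4.31236911e+01, -2.44222695e+01,  7.18102790e-02,
        5.57763828e-02, -1.50990586e-04]), 'tool_pos': array([0.13172746, 0.50806701, 0.40403562]), 'tool_rot': array([-3.14005107e+00, -2.36784765e-04,  2.88784666e+00]), 'contact_force': array([-0.31964639,  0.39363049,  0.57230698]), 'torque': array([-0.024107  , -0.04477836,  0.02301392]), 'opening': 0.09216118287025685}
top {'fx': 575.3865703589936, 'fy': 575.3865703589936, 'cx': 319.0665451097706, 'cy': 234.91900644560272, 'pose': array([[-0.01095228,  0.98847443, -0.15099122,  0.40915086],
       [-0.99977894, -0.0135352 , -0.01608933, -0.11954474],
       [-0.01794759,  0.15078163,  0.98840416,  0.97932381],
       [ 0.        ,  0.        ,  0.        ,  1.        ]])}
side {'fx': 523.0559402968114, 'fy': 523.0559402968114, 'cx': 324.32604819045775, 'cy': 232.18894099287908, 'pose': array([[-0.99150124,  0.04778463, -0.12100377,  0.42093718],
       [-0.12975746, -0.43040156,  0.89326228,  0.76916298],
       [-0.009396  ,  0.9013718 ,  0.43294409,  0.51962136],
       [ 0.        ,  0.        ,  0.        ,  1.        ]])}
wrist {'fx': 364.33814873397506, 'fy': 364.33814873397506, 'cx': 315.99169358884365, 'cy': 240.12251135313892, 'mount': array([[-1.76714008e-04,  9.50997462e-01,  3.09198636e-01,
         8.39229441e-02],
       [ 9.99999898e-01,  3.97365411e-05,  4.49305476e-04,
        -1.17061597e-03],
       [ 4.15001883e-04,  3.09198684e-01, -9.50997372e-01,
         2.02011282e-02],
       [ 0.00000000e+00,  0.00000000e+00,  0.00000000e+00,
         1.00000000e+00]])}
```

View pics/top0.png

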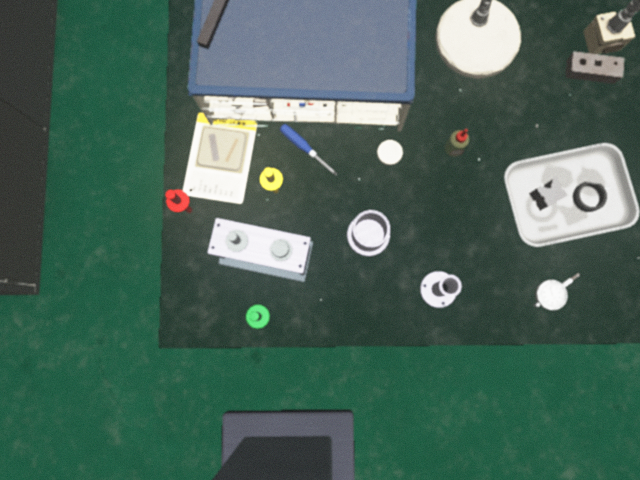

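View pics/side0.png

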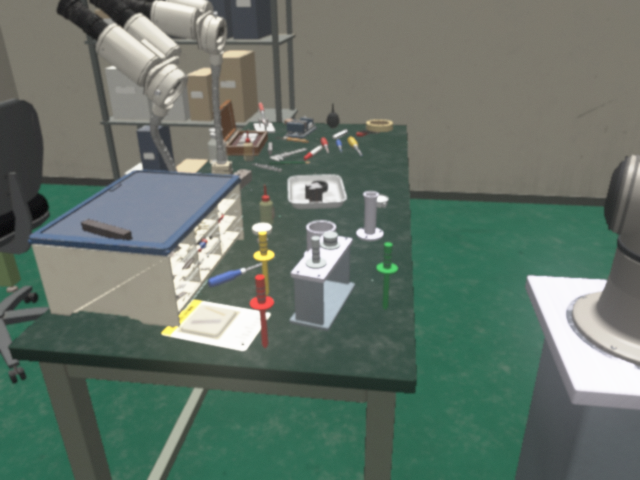

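Candidates for the long gauge in the top view: grey gauge in the rack at (235,240), grey gauge at (281,249), red (177,201), yellow (271,179) and green (258,316). The slim, tall grip looks like (235,240), which is (316,250) in the side view. The narrow tube is at (450,286) and the unused wide one at (369,232). I'll check these in one close crop.

```bash
python3 - <<'E'
from h import *
t=cv2.imread('pics/top0.png');s=cv2.imread('pics/side0.png')
f=lambda im,x,y,w,h,W,H:cv2.resize(im[y:y+h,x:x+w],(W,H),interpolation=cv2.INTER_CUBIC)
a=np.hstack([f(t,200,210,120,75,480,300),f(t,410,262,60,56,320,300)])
b=np.hstack([f(s,280,225,80,60,400,300),f(s,340,182,80,60,400,300)])
cv2.imwrite('pics/c1.png',np.vstack([a,b]))
for n,u,v,z in[('top',237,237,.148),('top',280,248,.122),('top',452,285,.1),('top',370,231,.07),('side',316,237,.148),('side',370,194,.1),('top',216,222,.1),('top',313,239,.1),('top',307,274,.1),('top',209,253,.1)]:
    print(n,u,v,ray(n,u,v,z).round(4))
E
```

```text
top 237 237 [0.5347 0.0142 0.148 ]
top 280 248 [ 0.521  -0.0466  0.122 ]
top 452 285 [ 0.4637 -0.3064  0.1   ]
top 370 231 [ 0.5533 -0.1862  0.07  ]
side 316 237 [0.5358 0.0217 0.148 ]
side 370 194 [ 0.4642 -0.2983  0.1   ]
top 216 222 [0.566 0.055 0.1  ]
top 313 239 [ 0.5372 -0.0958  0.1   ]
top 307 274 [ 0.4832 -0.0861  0.1   ]
top 209 253 [0.5176 0.065  0.1   ]
```

View pics/c1.png

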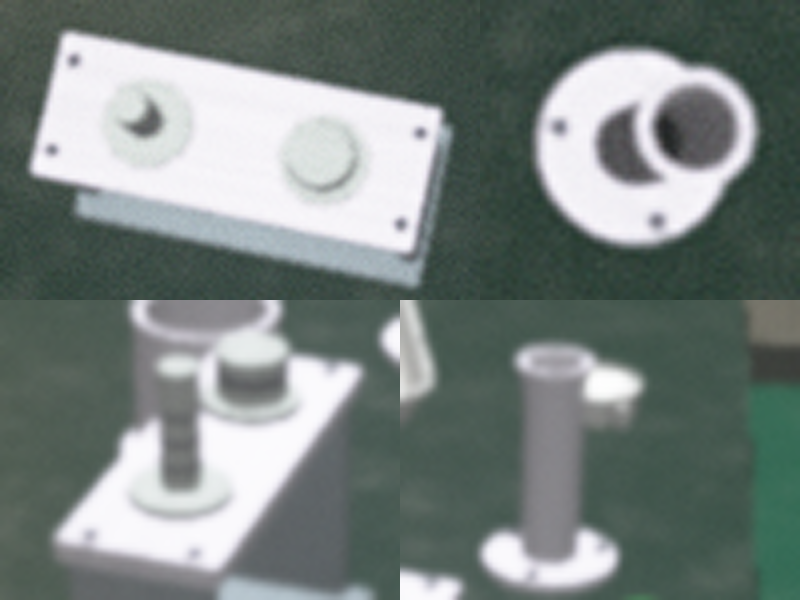

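The crop confirms it: the slim tall grip is in the left hole (top collar at about (237,240.5)) and the fat short gauge is in the right one. The narrow tube's mouth is at top (450.7,286), side (371,194). Next I compute the positions and the grasp yaw.

```bash
python3 - <<'E'
from h import *
c=np.array([ray('top',*p,.1) for p in[(215.5,218),(310.5,237.5),(303,273.7),(207.5,253.7)]])
print(c.round(4),c.mean(0).round(4),np.linalg.norm(c[0]-c[1]),np.linalg.norm(c[1]-c[2]))
d=(c[0]-c[1]+c[3]-c[2])[:2];d/=np.linalg.norm(d);print('ydir',d,'yaw deg',np.degrees(np.arctan2(-d[0],d[1])))
print('pred holes',c.mean(0)[:2]+.035*d,c.mean(0)[:2]-.035*d)
print('collar',ray('top',236.75,240.5,.104),'griptop',ray('top',233,236.7,.148),'side collar',ray('side',316,263.2,.104),'side top',ray('side',315.4,237,.148))
print('short',ray('top',280,248.5,.122))
print('tube',ray('top',450.7,285.9,.1),ray('side',371,194,.1))
E
```

```text
[[ 0.5724  0.0559  0.1   ]
 [ 0.5396 -0.0919  0.1   ]
 [ 0.4838 -0.08    0.1   ]
 [ 0.5165  0.0674  0.1   ]] [ 0.5281 -0.0122  0.1   ] 0.15139670776962627 0.05714311107109417
ydir [0.21661947 0.97625612] yaw deg -12.5105554580934
pred holes [0.53564161 0.02199516] [ 0.52047824 -0.04634277]
collar [0.53590611 0.02164559 0.104     ] griptop [0.53523351 0.02011703 0.148     ] side collar [0.53543718 0.02920286 0.104     ] side top [0.5367728  0.02175812 0.148     ]
short [ 0.52026274 -0.04660586  0.122     ]
tube [ 0.4623925  -0.30437944  0.1       ] [ 0.46201044 -0.29851748  0.1       ]
```

```bash
python3 -m creep '[[[25,-30,0,0,0,-5.5],[25,-30,0,0,0,-5.5],[25,-30,0,0,0,-5.5],[25,-30,0,0,0,-5.5],[25,-30,0,0,0,-5.5]]]' -1
python3 -m creep '[[[25,-30,0,0,0,-5.5],[25,-30,0,0,0,-5.5],[25,-30,0,0,0,-5.5],[25,-30,0,0,0,-5.5],[25,-30,0,0,0,-5.5]]]'
```

```text
time: 0.57
tool_pos: [0.2554, 0.3568, 0.4021]
tool_rot: [-3.14, -0.002, 2.402]
contact_force: [0.7, 0.6, 0.1]
opening: 0.0914
time: 0.98
tool_pos: [0.3836, 0.1981, 0.4019]
tool_rot: [-3.139, -0.002, 1.899]
contact_force: [0.8, 0.7, -0.8]
opening: 0.092
```

```bash
python3 -m creep '[[[26,-30,0,0,0,-6],[26,-30,0,0,0,-6],[26,-30,0,0,0,-6],[26,-30,0,0,0,-6],[26,-30,0,0,0,-6]]]'
python3 -m creep '[[[22,-27,0,0,0,-1.5],[0,0,0,0,0,0]]]'
python3 - <<'E'
from h import *
s=robot.observe();im=viewer.read_camera('wrist');cv2.imwrite('pics/w1.png',im)
print(s['tool_pos'],s['tool_rot']);print(proj('wrist',(.536,.0215,.104),s),proj('wrist',(.536,.0215,.148),s))
E
```

```text
time: 1.4
tool_pos: [0.5175, 0.0385, 0.4016]
tool_rot: [-3.139, -0.003, 1.347]
contact_force: [0.6, -0.1, -0.0]
opening: 0.0916
time: 1.57
tool_pos: [0.5437, 0.0045, 0.4005]
tool_rot: [-3.14, -0.001, 1.308]
contact_force: [-1.2, -0.2, -0.1]
opening: 0.092
[0.54365781 0.0044815  0.40051054] [-3.14033590e+00 -1.47314713e-03  1.30826006e+00]
(np.float64(300.88956915310115), np.float64(214.66512049002122)) (np.float64(298.2314939365866), np.float64(230.62655960625332))
```

View pics/w1.png

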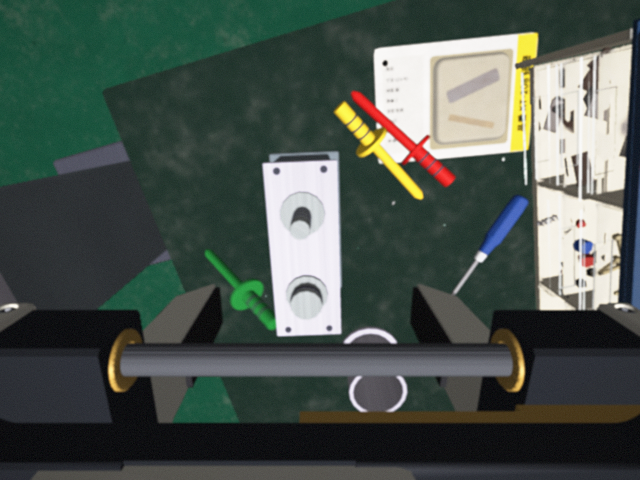

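The wrist view shows the slim gauge's collar at (302,214) and its grip top at (300,230), within 2 px of the prediction. The fat one is at (308,293). Next I align and descend.

```bash
python3 -m creep '[[[-7,17,0,0,0,2.5],[0,0,-30,0,0,0],[0,0,-30,0,0,0],[0,0,0,0,0,0]]]'

```

```text
time: 1.95
tool_pos: [0.5335, 0.0251, 0.3391]
tool_rot: [-3.138, -0.004, 1.356]
contact_force: [-0.2, 0.3, -0.4]
opening: 0.0916
```

```bash
python3 -m creep '[[[3,-4,0,0,0,0],[0,0,-25,0,0,0],[0,0,-25,0,0,0],[0,0,0,0,0,0]]]'

```

```text
time: 2.28
tool_pos: [0.5369, 0.023, 0.293]
tool_rot: [3.14, -0.005, 1.361]
contact_force: [-0.6, 0.3, -0.1]
opening: 0.0919
```

```bash
python3 -m creep '[[[0,-1.5,-4,0,0,-0.5],[0,0,0,0,0,0],[0,0,0,0,0,0],[0,0,0,0,0,0],[0,0,0,0,0,0]]]' 1 30
python3 -m creep '[[[0,0,0,0,0,0],[0,0,0,0,0,0],[0,0,0,0,0,0],[0,0,0,0,0,0],[0,0,0,0,0,0]]]'

```

```text
time: 2.7
tool_pos: [0.5388, 0.0216, 0.2961]
tool_rot: [3.131, -0.006, 1.353]
contact_force: [0.7, 0.4, 0.7]
opening: 0.0633
time: 3.12
tool_pos: [0.5392, 0.0215, 0.2984]
tool_rot: [3.127, -0.006, 1.353]
contact_force: [-0.3, -0.4, 0.5]
opening: 0.0294
```

```bash
python3 -m creep '[[[-2,0,-6,-0.15,0.8,0],[0,0,-4,0,0.1,0],[0,0,-1,0,0,0],[0,0,-1,0,0,0],[0,0,-1,0,0,0]]]'

```

```text
time: 3.53
tool_pos: [0.537, 0.0216, 0.2875]
tool_rot: [3.141, 0.0, 1.353]
contact_force: [-5.0, 0.8, 12.6]
opening: 0.013
```

```bash
python3 -m creep '[[[0,0,8,0,0,0],[0,0,20,0,0,0],[0,0,25,0,0,0],[0,0,25,0,0,0],[0,0,25,0,0,0]]]' 
python3 -m creep '[[[0,0,15,0,0,0],[0,0,5,0,0,0]]]'
python3 - <<'E'
from h import *
s=robot.observe();print(s['tool_pos'],s['tool_rot'],s['opening'])
im=viewer.read_camera('side');cv2.imwrite('pics/s2.png',cv2.resize(im[120:330,220:480],(780,630-30)))
E
```

```text
time: 3.95
tool_pos: [0.5351, 0.0217, 0.3879]
tool_rot: [-3.127, 0.002, 1.353]
contact_force: [0.6, -0.3, -0.7]
opening: 0.0134
time: 4.12
tool_pos: [0.5355, 0.0217, 0.4127]
tool_rot: [-3.132, 0.002, 1.353]
contact_force: [0.8, -0.1, -0.6]
opening: 0.0133
[0.53545678 0.02165753 0.41270561] [-3.13249447e+00  1.78070018e-03  1.35302076e+00] 0.013323233376347228
```

View pics/s2.png

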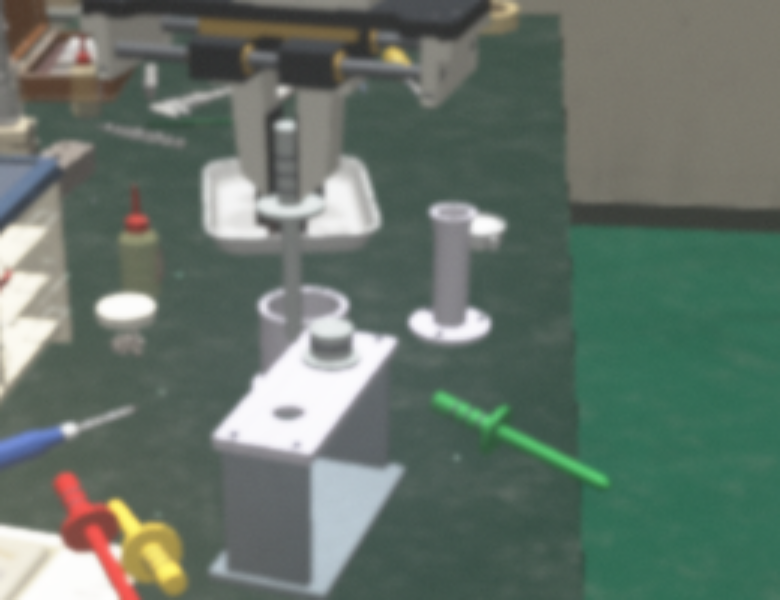

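Lifted: the gauge hangs upright in the fingers, its rod clear of the rack, and the short gauge is still in its hole. Carrying it to the tube.

```bash
python3 -m creep '[[[-4,-18,0,0,0,0],[-8,-36,0,0,0,0],[-8,-36,0,0,0,0],[-8,-36,0,0,0,0],[-8,-36,0,0,0,0]]]' 
python3 -m creep '[[[-8,-36,0,0,0,0],[-8,-36,0,0,0,0],[-8,-30,0,0,0,0],[-4,-15,0,0,0,0],[0,0,0,0,0,0]]]'
```

```text
time: 4.58
tool_pos: [0.4982, -0.1388, 0.4079]
tool_rot: [-3.127, -0.002, 1.365]
contact_force: [0.6, -1.3, -0.5]
opening: 0.0138
time: 5.0
tool_pos: [0.4652, -0.2671, 0.4]
tool_rot: [-3.116, -0.004, 1.359]
contact_force: [-1.1, 0.5, -0.3]
opening: 0.0131
```

```bash
python3 -m creep '[[[-1,-18,6,-0.3,-1.2,0],[-1,-13,4,0,-0.2,0],[0,-2,0,0,0,0]]]'
python3 - <<'E'
from h import *
s=robot.observe();print(s['tool_pos'],s['tool_rot'],s['opening'])
a=viewer.read_camera('top');b=viewer.read_camera('side');w=viewer.read_camera('wrist')
cv2.imwrite('pics/w3.png',w)
A=cv2.resize(a[230:350,390:510],(400,400),interpolation=2);B=cv2.resize(b[120:240,310:430],(400,400),interpolation=2)
cv2.imwrite('pics/ab3.png',np.hstack([A,B]))
print('wrist mouth pred',proj('wrist',(.462,-.302,.1),s))
E
```

```text
time: 5.25
tool_pos: [0.4627, -0.3006, 0.4062]
tool_rot: [-3.135, -0.009, 1.358]
contact_force: [-0.2, 0.5, 0.1]
opening: 0.0132
[ 0.46273686 -0.30059939  0.40621226] [-3.13510823 -0.00907904  1.35780263] 0.013214857305973366
wrist mouth pred (np.float64(317.5574808854785), np.float64(233.49776549190096))
```

View pics/w3.png

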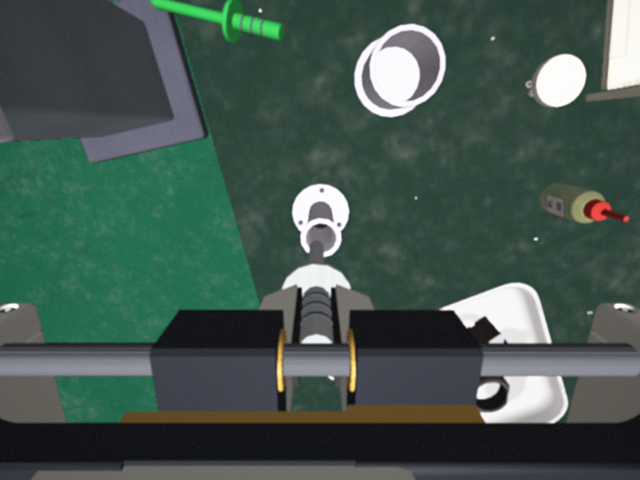

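View pics/ab3.png

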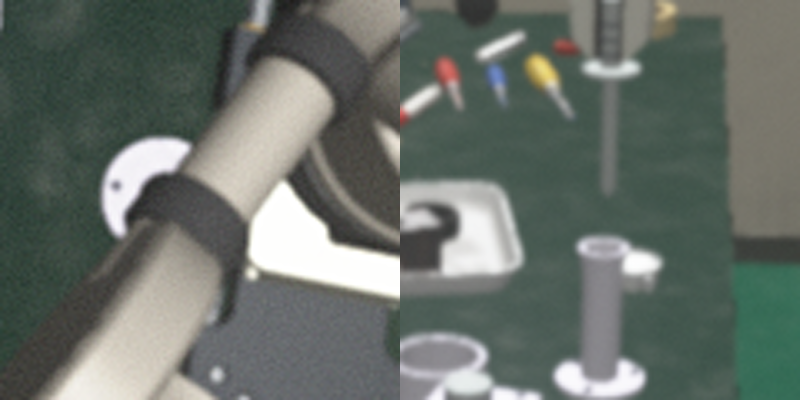

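The wrist view has the mouth at (320.5,237) with the rod tip just above it at (319,243). The side view has the tip at x=608 against the mouth at x=604, so they are within a few mm. Quantify it.

```bash
python3 - <<'E'
from h import *
s=robot.observe()
print('mouth wrist',ray('wrist',320.5,237,.1,s))
T=R.from_euler('xyz',s['tool_rot']).as_matrix();p=s['tool_pos']
print('grasp',p+T@[0,0,.159],'collar',p+T@[0,0,.1875],'tip',p+T@[0,0,.2675])
tp=p+T@[0,0,.2675];cl=p+T@[0,0,.1875]
print('pred tip wrist',proj('wrist',tp,s),'side',proj('side',tp),'collar side',proj('side',cl))
print('obs side tip',310+(608-400)/3.333,120+193/3.333,'collar',310+(612-400)/3.333,120+68/3.333,'mouth pred',proj('side',(.462,-.302,.1)),'obs',310+204/3.333,120+246/3.333)
E
```

```text
mouth wrist [ 0.46384638 -0.30320327  0.1       ]
grasp [ 0.46220164 -0.29697815  0.24696583] collar [ 0.46205959 -0.29665375  0.21846803] tip [ 0.46166083 -0.29574318  0.13847421]
pred tip wrist (np.float64(315.6319580800159), np.float64(243.51370265355825)) side (np.float64(371.6234761000124), np.float64(177.7328801255202)) collar side (np.float64(372.59748873826686), np.float64(141.1611761500742))
obs side tip 372.40624062406243 177.9057905790579 collar 373.6063606360636 140.4020402040204 mouth pred (np.float64(371.08451611846374), np.float64(193.41844789240366)) obs 371.2061206120612 193.8073807380738
```

```bash
python3 -m creep '[[[0,-2,0,-0.55,-0.25,0],[0,0,-12,0,0,0],[0,0,-12,0,0,0],[0,0,-12,0,0,0]]]'

```

```text
time: 5.73
tool_pos: [0.4645, -0.2973, 0.3713]
tool_rot: [3.137, 0.002, 1.364]
contact_force: [0.6, 0.1, -0.8]
opening: 0.0133
```

```bash
python3 -m creep '[[[-1.5,-5.5,1,0,0.2,0],[0,0,0,0,0,0]]]'

```

```text
time: 5.9
tool_pos: [0.4632, -0.3011, 0.3703]
tool_rot: [-3.138, 0.001, 1.367]
contact_force: [0.6, 0.5, -1.0]
opening: 0.0133
```

```bash
python3 -m creep '[[[-1,-2,-8,0,-0.1,0],[0,-0.5,-10,0,0,0],[0,-0.5,-8,0,0,0]]]'

```

```text
time: 6.15
tool_pos: [0.4628, -0.304, 0.3455]
tool_rot: [3.138, 0.003, 1.368]
contact_force: [0.5, -0.2, -0.7]
opening: 0.0135
```

```bash
python3 -m creep '[[[0,1,-10,0,0.15,0],[0,0,-10,0,0,0],[0,0,-10,0,0,0],[0,0,0,0,0,0]]]'

```

```text
time: 6.48
tool_pos: [0.4622, -0.3026, 0.3104]
tool_rot: [-3.14, 0.002, 1.367]
contact_force: [0.5, 0.5, -0.5]
opening: 0.0132
```

Tip free, just above the cushion. Push gently.

```bash
python3 -m creep '[[[0,0,-6,0,0,0],[0,0,-6,0,0,0],[0,0,-5,0,0,0]]]'; python3 -m creep '[[[0,0,-3,0,0,0],[0,0,-3,0,0,0]]]'

```

```text
time: 6.73
tool_pos: [0.4626, -0.3028, 0.2935]
tool_rot: [3.141, 0.004, 1.367]
contact_force: [-1.6, 0.7, 3.1]
opening: 0.0134
time: 6.9
tool_pos: [0.4626, -0.3028, 0.2873]
tool_rot: [3.141, 0.004, 1.367]
contact_force: [-7.3, 4.3, 37.2]
opening: 0.0134
```

Force jumped to 37 N at TCP 0.2873, which is where the collar should meet the rim. Checking before release.

```bash
python3 -m creep '[[[0,0,0.5,0,0,0]]]'; python3 - <<'E'
from h import *
b=viewer.read_camera('side');cv2.imwrite('pics/s4.png',cv2.resize(b[150:250,320:420],(600,600),interpolation=2))
E
```

```text
time: 6.98
tool_pos: [0.4626, -0.3028, 0.2879]
tool_rot: [3.141, 0.004, 1.368]
contact_force: [0.9, -0.2, -0.8]
opening: 0.0135
```

View pics/s4.png

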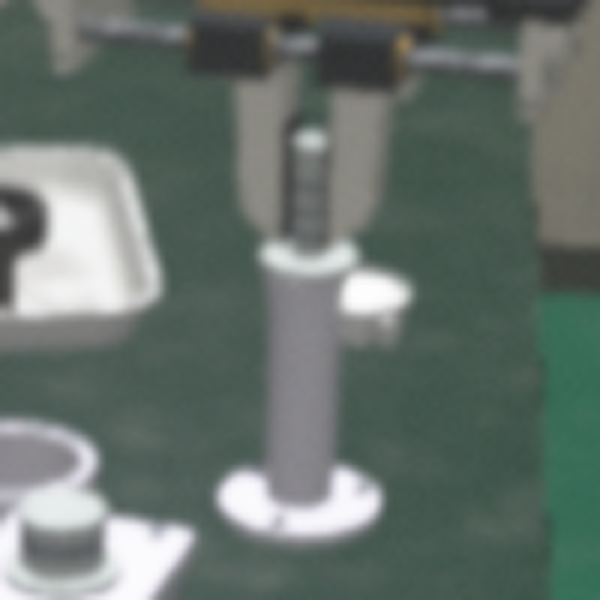

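The collar (308,257) sits on the rim and the gauge is upright. Release.

```bash
python3 -m creep '[[[0,0,-0.3,0,0,0],[0,0,0,0,0,0],[0,0,0,0,0,0],[0,0,0,0,0,0],[0,0,0,0,0,0]]]' -1
python3 -m creep '[[[0,0,5,0,0,0],[0,0,15,0,0,0],[0,0,25,0,0,0],[0,0,30,0,0,0],[0,0,30,0,0,0]]]'
python3 -m creep '[[[0,0,15,0,0,0],[0,0,0,0,0,0],[0,0,0,0,0,0]]]'
python3 - <<'E'
from h import *
s=robot.observe();w=viewer.read_camera('wrist')
b=viewer.read_camera('side')
B=cv2.resize(b[150:300,270:420],(480,480),interpolation=2);W=cv2.resize(w[150:300,270:370],(320,480),interpolation=2)
cv2.imwrite('pics/f5.png',np.hstack([B,W]))
print(s['tool_pos'],s['tool_rot'],[proj('wrist',(.4627,-.303,z),s) for z in(.104,.148)],[proj('side',(.4627,-.303,z)) for z in(.104,.148)])
E
```

```text
time: 7.45
tool_pos: [0.4626, -0.3029, 0.2868]
tool_rot: [3.141, 0.004, 1.367]
contact_force: [0.3, -1.2, -0.5]
opening: 0.0421
time: 7.87
tool_pos: [0.461, -0.3016, 0.3891]
tool_rot: [-3.129, -0.004, 1.367]
contact_force: [-0.0, -0.7, -0.7]
opening: 0.0755
time: 8.12
tool_pos: [0.4614, -0.3018, 0.4126]
tool_rot: [-3.14, 0.003, 1.367]
contact_force: [0.3, 0.7, -1.1]
opening: 0.091
[ 0.46139328 -0.3017982   0.41257057] [-3.13999211e+00  2.63478049e-03  1.36733778e+00] [(np.float64(318.117845395849), np.float64(227.7692553557974)), (np.float64(318.3941446373988), np.float64(245.12306225927279))] [(np.float64(370.8398636913463), np.float64(191.53021394660257)), (np.float64(371.4359678511883), np.float64(172.3794268713457))]
```

View pics/f5.png

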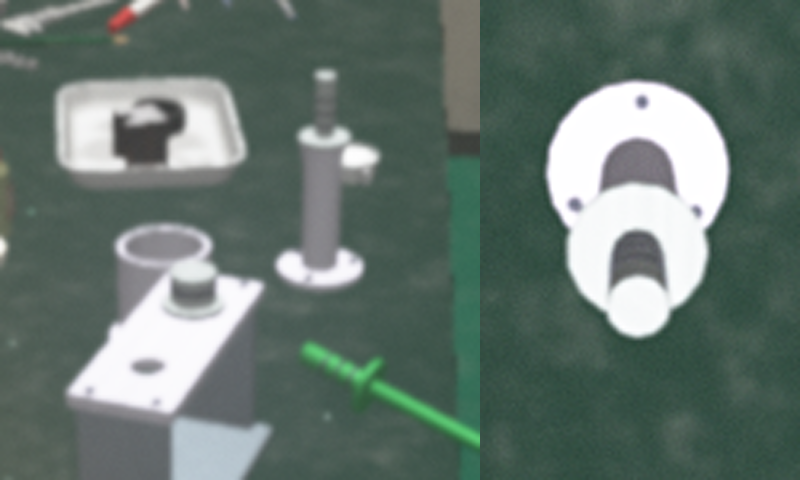

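The gauge stands upright, with its collar on the rim at side (371.3,192.2) against a predicted (370.8,191.5). The short gauge is still in the rack and the gripper is clear.

```bash
python3 -c "
from cell import robot
print(robot.hand_in())"
```

```text
the job is handed in; nothing more can be done
None
```

The long gauge is in the narrow tube, released, with its collar on the rim. I handed the job in shortly after t = 8.1 s of the 43 s allowed; the hand-in gives no verdict.

- **What I did:** I gripped the slim gauge at 30 N across the rack row and lifted its origin to about z = 0.225 m. I then lowered it into the tube and pushed past the cushion until the collar met the rim. The wrist force read 37 N at that point, against the 120 N limit.
- **Last checks:** In the side view the collar was within about 1 px of where it should be if seated. The gauge looked upright, the short gauge was still in its hole, and the open gripper was well above everything with no contact force beyond noise.
- **Disagreements:** The top, side and wrist cameras placed the tube's mouth up to 6 mm apart in y. I used a value in between, and the rod went in with no side contact.
- **Look-alikes:** The green, red and yellow ones looked upright in the first side picture but were lying on the bench in later ones. The gripper never went down near them, so I don't think the arm touched them.

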